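Fit the UV lamp post into the spring-plunger holder

TASK

Take the small UV lamp out of the rack and fit its post into the post holder on the bench: ease it in past the spring plunger on the side and on down until it stands on the depth stop that you feel inside the bore, without forcing it. Leave it there with the lamp pointing at the upright pipe sample, let go, and leave everything else as it is.

Things in the scene. Friction and masses are not known exactly. Their poses are not given: they have to be found in the camera images.
- lamp: UV lamp on a steel post, loose, about 0.26 kg, upright in one of the rack's three sockets. Origin: centre of the post's foot; z up along the post, x the way the lamp shines. Post 16 mm in diameter, its lowest 7 mm tapering to 9 mm at the foot; collar 24 mm in diameter from 94 to 100 mm above the foot, the head above it
- head (a point): centre of the lamp's head, 118 mm above the foot, on the post's axis; axes as the lamp's. The head is a black box 48 mm long (x), 30 mm wide (y) and 36 mm high (100 to 136 mm above the foot). Its two flat sides, 30 mm apart in y, are for the fingers. The lens barrel, 29 mm in diameter, reaches to x = +38 mm, the cooling fins to x = -33 mm
- rack: grey plastic rack, fixed, 66 mm (x) by 262 mm (y), 50 mm high, with three sockets 18 mm wide and 35 mm deep in a row along its y axis, 85 mm apart, the middle one at its centre. Origin: centre of its underside
- holder: post holder, fixed: steel foot plate 64 mm (x) by 110 mm (y), 14 mm thick, with an upright aluminium tube, outer diameter 32 mm, at its middle, rim 110 mm above the bench. Origin: centre of the underside, z up. The plunger's housing and black pull knob stick out of the tube along the holder's +x, to 49 mm from the axis, 94 mm above the bench
- mouth (a point): centre of the bore at the rim of the holder's tube, 110 mm above the bench. The bore is 17.6 mm wide. Inside it is a rigid depth stop (a screw's end), set anywhere between about 30 and 80 mm below the rim: it is not measured and has to be felt. Pressing the foot on it with more than 30 N counts as forcing
- plunger (a joint): side spring plunger, m: 0 with its round nose (11 mm in diameter) 5 mm into the bore, 16 mm below the rim; about 0.0034 when pushed back by the full post. Riding over it takes about 8 to 15 N down; that is over once the foot is 28 mm below the rim. From there the post drags at about 5 to 11 N and stays where it is left, until the foot meets the stop
- pipe: welded steel pipe sample, loose, 76 mm in diameter, 240 mm high, standing on end in the left tray. Origin: centre of its lower end. The lamp has to point at it
- mirror: bystander in the rack: round mirror 48 mm in diameter on a post 16 mm in diameter, 138 mm high. Origin: centre of its foot
- riser: bystander in the rack: plain post with a knurled top 21 mm in diameter, 120 mm high. Origin: centre of its foot
- can_a: bystander: spray can 65 mm in diameter, 187 mm high, white and blue. Origin: centre of its underside
- gauge: bystander: octagonal copper field gauge 38 mm wide with a brass handle, lying on the bench
- brush: bystander: brush lying on the bench

How it is judged:
On the way, in this order (a step that is already met when the one before it is completed fails the run):
1. the lamp is lifted clear of the rack (height (world z) of lamp above 0.06 m), for 0.1 s.
2. the post is in the holder's bore, its foot past the plunger, which bears on the post (horizontal distance between lamp and mouth below 0.004 m and z of lamp in the frame of mouth below -0.026 m and value of joint plunger above 0.0015 m), for 0.1 s.
At the end, for the whole second after the job is handed in: The lamp's post stands upright in the holder's bore with the plunger bearing on it and its foot on the hidden depth stop (within 1.5 mm), the lamp's axis passes within 30 mm of the pipe's axis with the lens towards the pipe, and the lamp is released and at rest (horizontal distance between lamp and mouth below 0.004 m and z of lamp in the frame of mouth below -0.028 m and value of joint plunger above 0.0015 m and distance between lamp and stop_c0 below 0.0065 m and angle between lamp's own z axis and vertical below 0.09 rad and y of pipe in the frame of lamp between -0.03 and 0.03 m and x of pipe in the frame of lamp above 0.05 m and linear speed of lamp below 0.01 m/s); the robot touches nothing.
It fails at once if the foot is pressed on the depth stop with more than 30 N (contact force between lamp and stop_c0 above 30 N).
It fails at once if another post is taken from the rack or a bystander is displaced by more than 25 mm (distance of any of mirror, riser, can_a, gauge, brush from where it was at the start of the episode above 0.025 m).
It fails at once if the pipe sample is displaced by more than 15 mm (distance of pipe from where it was at the start of the episode above 0.015 m).
It also fails if it takes over 58 s, if anything falls off the work surface, if the arm or the gripper's body presses on something with over 40 N, if the wrist force passes 120 N, or if a joint passes its speed limit or range.

ROBOT

A 7-joint arm with a two-finger parallel gripper is mounted at the origin on the work surface. World frame = base frame: x ahead of the robot, y to its left, z up, the work surface at z = 0. Lengths are in m, angles in rad, forces in N, time in s.
With the tool pointing down it reaches from about 0.35 to 0.9 m from the base axis. Payload 8.1 kg.
Tool frame: the origin (TCP) lies midway between the tips of the shut fingers; the grasp point (between the pads) lies 19 mm behind it; z points along the fingers, x is the direction in which the jaws open and shut, and the axes are right-handed (so a half turn about z gives the same grasp; the last joint's range is limited). The gripper opens to 92 mm and grips with 3 to 60 N. Pads are 19 mm wide; open, the fingers measure 130 mm over their backs; the gripper's body (75 mm by 190 mm) begins 47 mm behind the grasp point.
Start: joints at [-1.226, 0.434, 0.025, 1.573, -0.012, 1.134, -0.075], TCP at [0.271, 0.563, 0.227] pointing down, gripper open.
Joint ranges: [-2.62, 2.62], [-0.44, 2.09], [-1.27, 1.32], [0.08, 2.57], [-1.32, 4.46], [0.12, 2], [-2.74, 2.74]. Speed limits (rad/s): [2.22, 2.22, 3.01, 3.01, 3.14, 3.14, 3.14].

INTERFACE

Orientations are given as a rotation vector (axis times angle).
In Python, from cell import arm gives the robot as it stands.
- The arm moves only by the tool jog_arm, never from a script. Its argument "commands" is a list of rows, each an object with "translation": the shift along the tool's x, y, z in mm, a list of three; "turn": the turn, a rotation vector about the tool's x, y, z in rad, a list of three. A call has 1 to 12 rows; each row is the pose to reach, as a shift and turn from the pose commanded when the call began, along the tool's axes at that moment; what a row does not reach only later rows make up. A row lasts 1/12 s, in which the tool goes at most 41.7 mm and 7.16 degrees, less where a joint would pass 70% of its speed; a pose out of reach is approached as far as the arm can. A call with a gripper value outside its range is refused whole. "claw" is the closure, from -1 (fully open) to 1 (shut), so that 0 is half open, set as the call begins (left out, the last holds). The fingers move at their own pace and stop on an object; "grip_force" is the grip in N (left out, the last holds). Time passes only in rows, so rows that repeat a pose let the fingers close. It gives the time, the measured TCP pose, the force and the opening at its end, in the units of the state.
- arm.observe(): the state, without advancing time (a new reading comes with each control period).
- arm.get_image(name): name is "side" or "top"; returns the picture (420x560x3 uint8, blue, green, red); there is no depth.
- arm.camera_info(name): a dict with "vertical_fov" (degrees; the focal length in pixels is half the picture's height over the tangent of half this angle, whatever the lens; pixels are square), "cx", "cy" (the principal point, pixels), "distortion" ([k1, k2, p1, p2, k3] as OpenCV has them; the pictures are not rectified), "eye" and "rotation" of the camera in the world. Camera axes: x right, y up, looking along -z (the intrinsics and any distortion apply to the point x, -y, -z); pixel columns grow to the right and rows downward; lengths in m; the calibration is good to about 2 mm. A picture is of the moment at which its call begins. camera_info takes no time and is no camera call.
- arm.sign_off(): hands the job in, once; it reports no verdict.
Trained networks look in the newest picture that a camera, given by its name, has taken for a name from the list of things; names that differ only in an ending like _2 or _b are one class to them, and where a whole thing is asked for, a point or a joint stands for the part that bears it (a point fixed in the world has none). Each returns a list of dicts, best first, with "confidence" (0 to 1); they miss things now and then, are a little off and sometimes report something else, mostly with a low value. They report only what shows in the picture. A call takes as long as a camera call.
- arm.trace(camera, query): "region" (420x560 bool, what is visible of it) and "box" ([left, top, width, height] in pixels, round what is visible of it).
- arm.landmark_of(camera, query): "at" ([column, row] in pixels: a listed point, or the origin of a listed thing).
The state is a dict: "clock": time; "joints": joint angles; "dq": joint speeds; "joint_efforts": joint torques, N m; "position": TCP position; "ee_rot": TCP orientation; "force": force on the tool from outside, world axes, zero at the start; "ft_torque": the same for the moment, N m; "width": opening from 0.0 (shut) to 1.0 (fully open).
Only numpy, scipy, OpenCV 4.12 (cv2) and the standard library are available. Lean on these libraries where they do the work, as an engineer would, in place of code of your own. Each camera call takes 0.05 s, during which the arm holds its last target. There are 200 camera calls.

## Working session

There is one attempt and no reset: what is moved stays moved. The work goes in short steps, Python scripts to look and compute and a tool call to move; the robot and the scene stay as the last step left them, time stands still between calls to the robot, and variables do not carry over. Pictures are saved under pics/ and viewed, about 8 in all and at most 12, crops included, and the job is handed in when it is done.

Besides the shell and the picture viewer there is one more tool, called by a JSON object that holds its "op" and its "data". jog_arm: Moves the arm, as the interface text tells. Its arguments: {"type":"object","properties":{"commands":{"type":"array","items":{"type":"object","properties":{"translation":{"type":"array","items":{"type":"number"}},"turn":{"type":"array","items":{"type":"number"}}}}},"claw":{"type":"number"},"grip_force":{"type":"number"}},"required":["commands"]}

```bash
mkdir -p pics; cat > h.py <<'E'
import numpy as np, cv2
from cell import arm
from scipy.spatial.transform import Rotation as R
def cam(n):
    c=arm.camera_info(n); f=210/np.tan(np.radians(c["vertical_fov"])/2)
    K=np.array([[f,0,c["cx"]],[0,f,c["cy"]],[0,0,1.]]); Rm=np.array(c["rotation"])
    if Rm.ndim==1: Rm=R.from_rotvec(Rm).as_matrix()
    return K,np.array(c["distortion"],float),np.array(c["eye"]),Rm
def ray(n,px):
    K,d,e,Rm=cam(n)
    u=cv2.undistortPoints(np.array([[px]],float),K,d)[0,0]
    v=Rm@np.array([u[0],-u[1],-1]); return e,v/np.linalg.norm(v)
def atz(n,px,z):
    e,v=ray(n,px); return e+v*(z-e[2])/v[2]
def proj(n,P):
    K,d,e,Rm=cam(n); q=(np.atleast_2d(P)-e)@Rm*[1,-1,-1]
    return cv2.projectPoints(q,np.zeros(3),np.zeros(3),K,d)[0][:,0]
def tri(a,b):
    (e1,v1),(e2,v2)=ray(*a),ray(*b)
    t=np.linalg.lstsq(np.c_[v1,-v2],e2-e1,rcond=None)[0]
    p,q=e1+t[0]*v1,e2+t[1]*v2; return (p+q)/2,np.linalg.norm(p-q)
E
python3 - <<'E'
from h import *
np.set_printoptions(precision=4,suppress=True)
for n in("side","top"):
    print(arm.camera_info(n)); cv2.imwrite(f"pics/{n}0.png",arm.get_image(n))
L={}
for q in "lamp head rack holder mouth pipe plunger mirror riser can_a".split():
    for n in("side","top"):
        r=arm.landmark_of(n,q); L[n,q]=r
        print(q,n,[(np.round(k["at"],1),round(k["confidence"],2)) for k in r[:3]])
    if L["side",q] and L["top",q]: print("  tri",*tri(("side",L["side",q][0]["at"]),("top",L["top",q][0]["at"])))
print(arm.observe())
E
```

```text
{'vertical_fov': 46.8133599113137, 'cx': 279.42859750826295, 'cy': 205.93811965865484, 'distortion': array([-0.1233,  0.    ,  0.    ,  0.    ,  0.    ]), 'eye': array([ 0.0112, -0.6465,  0.9716]), 'rotation': array([ 0.7716, -0.2523, -0.5577])}
{'vertical_fov': 55.38095380357771, 'cx': 276.7113993549344, 'cy': 208.25639151659192, 'distortion': array([-0.1097,  0.    ,  0.    ,  0.    ,  0.    ]), 'eye': array([0.4052, 0.0719, 0.916 ]), 'rotation': array([ 0.1259, -0.1021, -1.5587])}
lamp side [(array([325.2, 297. ]), 0.85)]
lamp top [(array([383.6, 226.2]), 0.79)]
  tri [ 0.4962 -0.1566  0.0124] 0.004131258867273623
head side [(array([327.8, 265.1]), 0.7)]
head top [(array([401.8, 223.5]), 0.58)]
  tri [ 0.488  -0.1595  0.1427] 0.004975657457436849
rack side [(array([345.2, 331. ]), 0.76)]
rack top [(array([422.7, 230.3]), 0.65), (array([284.5, 285.4]), 0.31)]
  tri [ 0.4863 -0.251  -0.0026] 0.009489352137029582
holder side [(array([250.5, 207.4]), 0.8)]
holder top [(array([226.8, 223.9]), 0.73)]
  tri [0.5013 0.1977 0.0197] 0.0035625655912576333
mouth side [(array([249. , 181.7]), 0.89)]
mouth top [(array([216.9, 218.5]), 0.89), (array([399.9, 223.1]), 0.67)]
  tri [0.5033 0.2054 0.109 ] 0.004824335633733724
pipe side [(array([246.7, 151.7]), 0.91)]
pipe top [(array([130.4, 170.3]), 0.67)]
  tri [0.6293 0.4326 0.0099] 0.007479475769102755Traceback (most recent call last):
  File "<stdin>", line 8, in <module>
ValueError: it knows: brush, can, gauge, head, holder, lamp, mirror, mouth, pipe, rack, riser
```

View pics/side0.png

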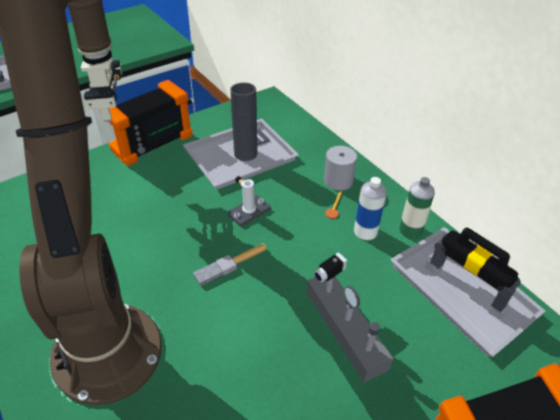

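View pics/top0.png

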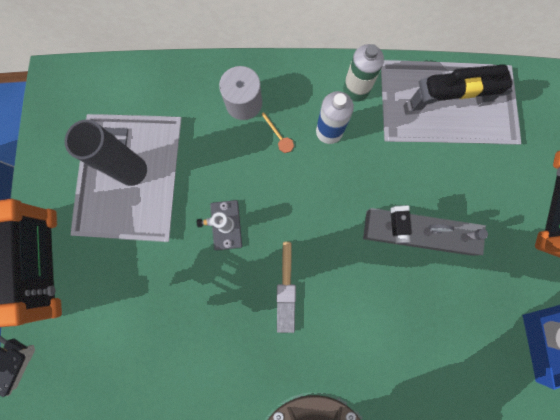

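```bash
python3 - <<'E'
from h import *
np.set_printoptions(precision=4,suppress=True)
L={}
for q in "mirror riser can".split():
    for n in("side","top"):
        L[n,q]=arm.landmark_of(n,q)
    if L["side",q] and L["top",q]: print(q,*tri(("side",L["side",q][0]["at"]),("top",L["top",q][0]["at"])))
# masks of head & pipe & holder
for n in("side","top"):
    r=arm.trace(n,"lamp")[0]; print(n,r["box"],r["confidence"],r["region"].sum())
    np.save(f"lamp_{n}.npy",r["region"])
    im=cv2.imread(f"pics/{n}0.png"); x,y,w,h=r["box"]
    c=im[int(y)-30:int(y+h)+30,int(x)-30:int(x+w)+30]; cv2.imwrite(f"pics/{n}_lamp.png",cv2.resize(c,None,fx=4,fy=4,interpolation=cv2.INTER_CUBIC))
    print(c.shape)
o=arm.observe(); print(o["position"],o["ee_rot"],R.from_rotvec(o["ee_rot"]).as_matrix(),o["force"],o["width"],o["clock"])
E
```

```text
mirror [ 0.4826 -0.2412  0.0127] 0.0041155832170556425
riser [ 0.4668 -0.3358  0.0052] 0.0005818865778949826
can [ 0.7366 -0.0354 -0.0053] 0.00044344025147893915
side [313.1, 252.9, 34.7, 36.3] 0.72 648
(97, 94, 3)
top [383.5, 205.0, 28.6, 35.6] 0.87 696
(95, 89, 3)
[0.2706 0.5634 0.2267] [2.6592 1.6727 0.    ] [[ 0.433   0.9014  0.    ]
 [ 0.9014 -0.433  -0.    ]
 [-0.      0.     -1.    ]] [ 0.0985 -0.2339 -0.1822] 0.9988103079226062 1.1
```

The side view shows the lamp in the rack's near end socket at about (330,267), with the mirror at (350,297) and the riser at (373,330). The holder is at (249,205), with its knob to the upper left. The pipe is at (244,120). In the top view the lamp is at (401,222), the mouth at (220,220), the knob at (200,222) and the pipe's top at (87,140).

View pics/top_lamp.png

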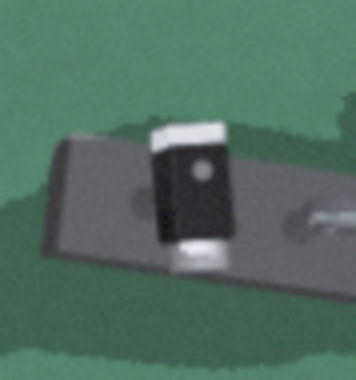

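View pics/side_lamp.png

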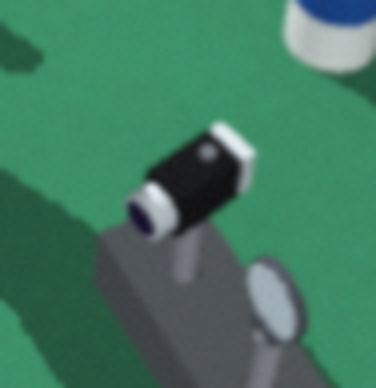

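The crops show the silver lens barrel on the near side, so the lamp shines roughly along world -x, and the fins are on the far side. Next I fit the box head to the black pixels, and the rim and pipe too.

```bash
cat > fit.py <<'E'
from h import *
from scipy.optimize import minimize
S=4
def hullmask(n,P,x0,y0,w,h):
    q=(proj(n,P)-[x0,y0]+.5)*S
    m=np.zeros((h*S,w*S),np.uint8); cv2.fillConvexPoly(m,cv2.convexHull(np.round(q*16).astype(np.int32)),1,shift=4); return m
def box(p,zc):
    x,y,a=p[:3]; c,s=np.cos(a),np.sin(a)
    B=np.array([[i*.024,j*.015,k*.018] for i in(-1,1) for j in(-1,1) for k in(-1,1)])
    return B@np.array([[c,s,0],[-s,c,0],[0,0,1]])+[x,y,zc]
def fithead(ims,boxes,p0,zc,thr=55,cams=("side","top")):
    T={}
    for n in cams:
        x,y,w,h=[int(v) for v in boxes[n]]; x-=8;y-=8;w+=16;h+=16
        g=cv2.resize(ims[n][y:y+h,x:x+w].max(2),None,fx=S,fy=S,interpolation=cv2.INTER_CUBIC)
        T[n]=((g<thr).astype(np.uint8),(x,y,w,h))
    def cost(p,per=False):
        c=[]
        for n,(t,b) in T.items():
            m=hullmask(n,box(p,p[3] if len(p)>3 else zc),*b); c.append(1-(m&t).sum()/max(1,(m|t).sum()))
        return c if per else sum(c)
    best=None
    for a in p0[2]+np.radians([-15,0,15]):
        s0=np.array([p0[0],p0[1],a]+list(p0[3:])); sim=np.vstack([s0]+[s0+d for d in np.diag([.008,.008,.15,.008][:len(s0)])])
        r=minimize(cost,s0,method="Nelder-Mead",options=dict(initial_simplex=sim,xatol=1e-4,fatol=1e-4))
        if best is None or r.fun<best.fun: best=r
    return best.x,cost(best.x,True)
E
python3 - <<'E'
from fit import *
np.set_printoptions(precision=4,suppress=True)
ims={n:cv2.imread(f"pics/{n}0.png") for n in("side","top")}
bx={"side":[313.1,252.9,34.7,36.3],"top":[383.5,205,28.6,35.6]}
for thr in(55,70):
    print(fithead(ims,bx,[.49,-.158,np.pi],.133,thr)); print(" free z",fithead(ims,bx,[.49,-.158,np.pi,.133],.133,thr))
    for c in("side","top"): print(c,fithead(ims,bx,[.49,-.158,np.pi],.133,thr,(c,)))
# pipe: top/bottom via mask axis
b={}
for n in("side","top"):
    r=arm.trace(n,"pipe")[0]; print(n,"pipe",r["box"]); b[n]=r["region"]
def cyl(x,y,r,h):
    a=np.linspace(0,2*np.pi,40); return np.array([[x+r*np.cos(t),y+r*np.sin(t),z] for z in(0,h) for t in a])+[0,0,0]
def cost(p,z0=.004):
    c=0
    for n in b:
        m=hullmask(n,cyl(p[0],p[1],.038,.24)+[0,0,z0],0,0,560,420)[::S,::S]; t=b[n]; c+=1-(m.astype(bool)&t).sum()/(m.astype(bool)|t).sum()
    return c
r=minimize(cost,[.629,.433],method="Nelder-Mead",options=dict(initial_simplex=[[.629,.433],[.639,.433],[.629,.443]],xatol=1e-4)); print("pipe",r.x,r.fun)
v=[]
for n in("side","top"):
    im=ims[n]; u=proj(n,[[.5033,.2054,.11]])[0].astype(int)
    v.append(cv2.resize(im[u[1]-35:u[1]+45,u[0]-40:u[0]+40],(400,400),interpolation=cv2.INTER_CUBIC)); print(n,"crop origin",u-[40,35])
cv2.imwrite("pics/holder.png",np.hstack(v))
E
```

```text
(array([ 0.4907, -0.1608,  3.3864]), [np.float64(0.4285164271047228), np.float64(0.3104448742746615)])
 free z (array([ 0.4903, -0.1615,  3.3664,  0.1294]), [np.float64(0.42102550888946144), np.float64(0.3067656364078851)])
side (array([ 0.488 , -0.1632,  3.4038]), [np.float64(0.4173789173789174)])
top (array([ 0.4906, -0.1609,  3.3385]), [np.float64(0.3079522143115724)])
(array([ 0.49  , -0.1611,  3.3003]), [np.float64(0.39485867446393763), np.float64(0.2249493625640414)])Traceback (most recent call last):
  File "<stdin>", line 6, in <module>
  File "fit.py", line 25, in fithead
    r=minimize(cost,s0,method="Nelder-Mead",options=dict(initial_simplex=sim,xatol=1e-4,fatol=1e-4))
    res = _minimize_neldermead(fun, x0, args, callback, bounds=bounds,
                               **options)
    fsim[k] = func(sim[k])
              ~~~~^^^^^^^^
    fx = function(np.copy(x), *(wrapper_args + args))
  File "fit.py", line 20, in cost
    m=hullmask(n,box(p,p[3] if len(p)>3 else zc),*b); c.append(1-(m&t).sum()/max(1,(m|t).sum()))
  File "fit.py", line 5, in hullmask
    q=(proj(n,P)-[x0,y0]+.5)*S
       ~~~~^^^^^
  File "h.py", line 16, in proj
    K,d,e,Rm=cam(n); q=(np.atleast_2d(P)-e)@Rm*[1,-1,-1]
             ~~~^^^
  File "h.py", line 5, in cam
    c=arm.camera_info(n); f=210/np.tan(np.radians(c["vertical_fov"])/2)
ValueError: time passes only in moves, steps and waits
```

```bash
sed -i 's/^def cam(n):/import functools\n@functools.lru_cache\ndef cam(n):/' h.py
python3 - <<'E'
from fit import *
np.set_printoptions(precision=4,suppress=True)
ims={n:cv2.imread(f"pics/{n}0.png") for n in("side","top")}
bx={"side":[313.1,252.9,34.7,36.3],"top":[383.5,205,28.6,35.6]}
print(ims["top"][223,393:420].max(1),ims["side"][262,310:350].max(1))
for thr in(70,80,90):
    print(thr,fithead(ims,bx,[.49,-.161,3.3],.133,thr))
    for c in("side","top"): print(c,fithead(ims,bx,[.49,-.161,3.3],.133,thr,(c,)))
b={}
for n in("side","top"):
    r=arm.trace(n,"pipe")[0]; print(n,"pipe",r["box"]); b[n]=r["region"]
def cyl(x,y,r,h):
    a=np.linspace(0,2*np.pi,40); return np.array([[x+r*np.cos(t),y+r*np.sin(t),z] for z in(0,h) for t in a])
def cost(p,z0=.004):
    c=0
    for n in b:
        m=hullmask(n,cyl(p[0],p[1],.038,.24)+[0,0,z0],0,0,560,420)[::S,::S].astype(bool); t=b[n]; c+=1-(m&t).sum()/(m|t).sum()
    return c
r=minimize(cost,[.629,.433],method="Nelder-Mead",options=dict(initial_simplex=[[.629,.433],[.639,.433],[.629,.443]],xatol=1e-4)); print("pipe",r.x,r.fun)
v=[]
for n in("side","top"):
    im=ims[n]; u=proj(n,[[.5033,.2054,.11]])[0].astype(int)
    v.append(cv2.resize(im[u[1]-20:u[1]+30,u[0]-25:u[0]+25],(400,400),interpolation=cv2.INTER_CUBIC)); print(n,"crop origin",u-[25,20])
cv2.imwrite("pics/holder.png",np.hstack(v))
E
```

```text
[ 41  36  39  52  46  50  54  50  49  47  53  49  49  46  46  50  51  63
  88 102 105 104 104 103 103 105 100] [147 144 143 143 142 143 143 142 140 140 133 122  98  65  45  31  32  32
  29  30  29  31  34  44  56  59  44  30  27  28  27  40  77 132 168 165
 152 146 142 143]
70 (array([ 0.49  , -0.1611,  3.3017]), [np.float64(0.3946374162096282), np.float64(0.22597928324800576)])
side (array([ 0.4887, -0.1628,  3.3756]), [np.float64(0.3817370833849585)])
top (array([ 0.4916, -0.1609,  3.2813]), [np.float64(0.22277877161598092)])
80 (array([ 0.4899, -0.1608,  3.2628]), [np.float64(0.4562655086848635), np.float64(0.2669141039236479)])
side (array([ 0.4879, -0.163 ,  3.3061]), [np.float64(0.4432127170048107)])
top (array([ 0.4906, -0.1606,  3.2028]), [np.float64(0.2625106022052587)])
90 (array([ 0.4901, -0.1611,  3.2039]), [np.float64(0.6268445522538912), np.float64(0.3239227340267459)])
side (array([ 0.4874, -0.1636,  3.2529]), [np.float64(0.6139287902512084)])
top (array([ 0.492 , -0.161 ,  3.2081]), [np.float64(0.3231441048034934)])
side pipe [230.5, 82.5, 26.1, 77.4]
top pipe [460.6, 229.0, 27.4, 12.6]
pipe [0.626  0.4329] 1.024665981500514
side crop origin [223 161]
top crop origin [192 197]
```

View pics/holder.png

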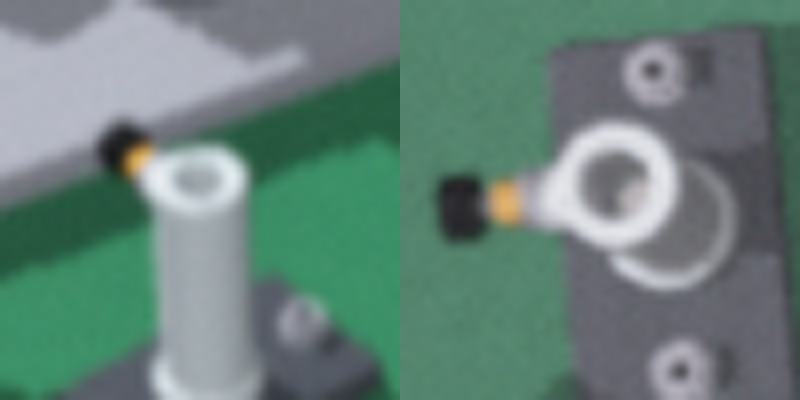

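The holder crop puts the rim centre at about (247.1,183.0) in the side view and (218.1,219.6) in the top view. The knob points to world +y.

```bash
python3 - <<'E'
from fit import *
np.set_printoptions(precision=4,suppress=True)
s,t=(247.1,183.0),(218.1,219.6)
print("mouth",tri(("side",s),("top",t)),atz("side",s,.11),atz("top",t,.11))
cv=lambda x,y:(353+x/4-.4,175+y/4-.4)
for (a,b) in [((226,143),(233,238)),((170,150),(226,143)),((174,240),(233,238))]:
    A,B=atz("top",cv(*a),.151),atz("top",cv(*b),.151); d=B-A; print(A,B,np.degrees(np.arctan2(d[1],d[0])),np.linalg.norm(d))
A=atz("side",(329.5-.4+0, 0),.1) if 0 else None
# rack axis: image edges of rack from lower left long edge, top crop (60,255)->(356,302) z=.05
for a,b in [((60,253),(350,300)),((75,135),(150,143))]:
    A,B=atz("top",cv(*a),.05),atz("top",cv(*b),.05); d=B-A; print("rack",np.degrees(np.arctan2(d[1],d[0])))
ims={n:cv2.imread(f"pics/{n}0.png") for n in("side","top")}
# clean mask: only largest dark component, opened, screw filled
for n,bb in {"side":[313.1,252.9,34.7,36.3],"top":[383.5,205,28.6,35.6]}.items():
    im=ims[n]; m=((im.max(2)<66)&(im.max(2).astype(int)-im.min(2)<25)).astype(np.uint8)
    m=cv2.morphologyEx(m,cv2.MORPH_OPEN,np.ones((2,2),np.uint8))
    k,l,st,_=cv2.connectedComponentsWithStats(m); c=proj(n,[[.49,-.161,.133]])[0].astype(int); i=l[c[1],c[0]]
    m=cv2.morphologyEx((l==i).astype(np.uint8),cv2.MORPH_CLOSE,np.ones((5,5),np.uint8)); print(n,st[i])
    o=im.copy(); o[m==0]=255; ims[n]=np.where(m[...,None]>0,0,255).astype(np.uint8).repeat(3,2)
bx={"side":[313.1,252.9,34.7,36.3],"top":[383.5,205,28.6,35.6]}
print(fithead(ims,bx,[.49,-.161,3.25],.133,128)); print(fithead(ims,bx,[.49,-.161,3.25],.133,128,("top",))); print(fithead(ims,bx,[.49,-.161,3.25],.133,128,("side",)))
E
```

```text
mouth (array([0.4992, 0.2042, 0.1073]), np.float64(0.00022475811123468984)) [0.4978 0.2015 0.11  ] [0.4988 0.2038 0.11  ]
[ 0.5151 -0.1736  0.151 ] [ 0.4688 -0.1754  0.151 ] -177.77020063155442 0.04631664973033859
[ 0.5114 -0.1458  0.151 ] [ 0.5151 -0.1736  0.151 ] -82.53783202127049 0.02805162894221695
[ 0.4677 -0.1464  0.151 ] [ 0.4688 -0.1754  0.151 ] -87.85008088459021 0.02901309208593437
rack -98.92001020650451
rack -95.65255123677561
side [321 257  23  25 290]
top [392 213  20  24 397]
(array([ 0.4919, -0.1631,  3.302 ]), [np.float64(0.3749838813668601), np.float64(0.2412186379928315)])
(array([ 0.4903, -0.1626,  3.2677]), [np.float64(0.2369333811745007)])
(array([ 0.4935, -0.1642,  3.4393]), [np.float64(0.3573517681467695)])
```

Head centre is at about (0.491,-0.161) with yaw 183°, and the mouth at about (0.499,0.204). I move above the lamp with the fingers partly open so they clear the mirror.

{"op": "jog_arm", "data": {"commands": [{"translation": [-40, 36, 0], "turn": [0, 0, -0.05]}, {"translation": [-80, 73, 0], "turn": [0, 0, -0.1]}, {"translation": [-120, 110, 0], "turn": [0, 0, -0.15]}, {"translation": [-150, 138, 0], "turn": [0, 0, -0.2]}, {"translation": [-180, 165, 0], "turn": [0, 0, -0.25]}, {"translation": [-210, 193, 0], "turn": [0, 0, -0.3]}, {"translation": [-240, 220, 0], "turn": [0, 0, -0.35]}, {"translation": [-270, 248, 0], "turn": [0, 0, -0.4]}, {"translation": [-300, 276, 0], "turn": [0, 0, -0.45]}, {"translation": [-330, 303, 0], "turn": [0, 0, -0.5]}, {"translation": [-350, 322, 0], "turn": [0, 0, -0.51]}, {"translation": [-370, 340, 0], "turn": [0, 0, -0.51]}], "claw": -0.1, "grip_force": 25}}

```text
clock: 2.2
position: [0.4164, 0.0831, 0.2271]
ee_rot: [2.15, 2.29, 0.002]
force: [0.7, 0.9, 0.8]
width: 0.548
```

{"op": "jog_arm", "data": {"commands": [{"translation": [-30, 7, 0]}, {"translation": [-65, 15, 0]}, {"translation": [-100, 24, 0]}, {"translation": [-135, 32, 0]}, {"translation": [-170, 40, 0]}, {"translation": [-205, 49, 10]}, {"translation": [-230, 55, 15]}, {"translation": [-248, 59, 20]}, {"translation": [-248, 59, 20]}, {"translation": [-248, 59, 20]}]}}

```text
schema error: expected keys translation, turn
```

```bash
python3 - <<'E'
from fit import *
np.set_printoptions(precision=4,suppress=True)
o=arm.observe(); print(o["position"],o["ee_rot"],o["joints"],o["force"])
v=[]
for n in("side","top"):
    im=arm.get_image(n); cv2.imwrite(f"pics/{n}1.png",im); p=o["position"]; u=proj(n,[[.49,-.161,.14]])[0].astype(int)
    print(u-[40,60]); v.append(cv2.resize(im[u[1]-60:u[1]+40,u[0]-40:u[0]+40],(400,500),interpolation=cv2.INTER_CUBIC))
cv2.imwrite("pics/above.png",np.hstack(v))
E
```

```text
[0.4164 0.0831 0.2271] [2.15   2.2902 0.0018] [-0.5144  0.0982  0.2105  2.0422 -0.0247  1.0024  1.3423] [0.683  0.9082 0.812 ]
[289 205]
[361 163]
```

View pics/above.png

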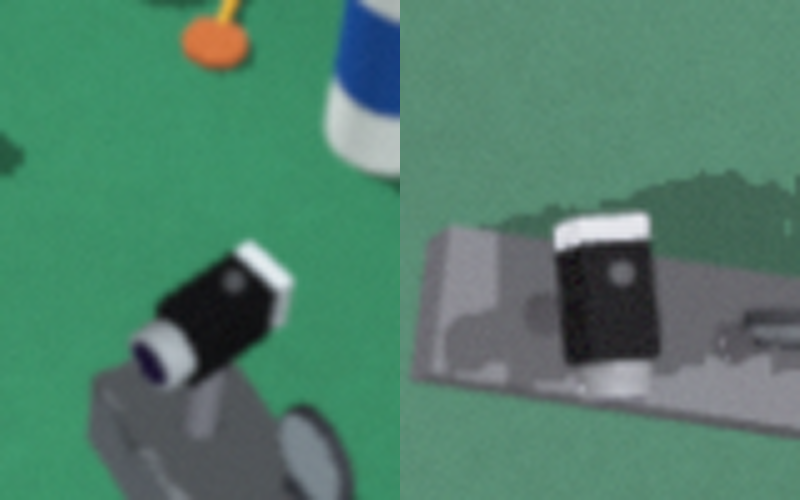

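The move was refused because "turn" is required. The pictures show the lamp untouched, so I repeat the move.

{"op": "jog_arm", "data": {"commands": [{"translation": [-30, 7, 0], "turn": [0, 0, 0]}, {"translation": [-65, 15, 0], "turn": [0, 0, 0]}, {"translation": [-100, 24, 0], "turn": [0, 0, 0]}, {"translation": [-135, 32, 0], "turn": [0, 0, 0]}, {"translation": [-170, 40, 0], "turn": [0, 0, 0]}, {"translation": [-205, 49, 10], "turn": [0, 0, 0]}, {"translation": [-230, 55, 15], "turn": [0, 0, 0]}, {"translation": [-248, 59, 20], "turn": [0, 0, 0]}, {"translation": [-248, 59, 20], "turn": [0, 0, 0]}, {"translation": [-248, 59, 20], "turn": [0, 0, 0]}]}}

```text
clock: 3.13
position: [0.4903, -0.1594, 0.2064]
ee_rot: [-2.153, -2.287, 0.001]
force: [0.1, 0.9, 0.7]
width: 0.548
```

```bash
python3 - <<'E'
from fit import *
np.set_printoptions(precision=4,suppress=True)
o=arm.observe(); print(o["position"],o["ee_rot"],o["joints"],o["force"])
v=[]
for n in("side","top"):
    im=arm.get_image(n); cv2.imwrite(f"pics/{n}2.png",im); u=proj(n,[[.49,-.161,.17]])[0].astype(int)
    print(u-[40,60]); v.append(cv2.resize(im[u[1]-50:u[1]+50,u[0]-40:u[0]+40],(400,500),interpolation=cv2.INTER_CUBIC))
cv2.imwrite("pics/above2.png",np.hstack(v))
E
```

```text
[ 0.4903 -0.1594  0.2064] [-2.1533 -2.2867  0.001 ] [-0.1099  0.2826  0.4057  1.8891 -0.1311  0.9965  1.9837] [0.1211 0.8585 0.672 ]
[291 196]
[366 162]
```

View pics/above2.png

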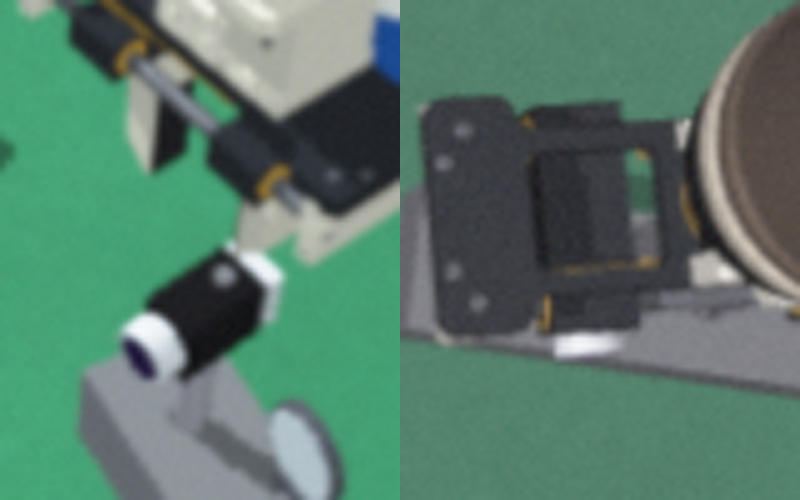

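The gripper straddles the head, with the fingers on its two flat sides and centred along it. I go down.

{"op": "jog_arm", "data": {"commands": [{"translation": [-1, 0, 15], "turn": [0, 0, 0]}, {"translation": [-1, 0, 30], "turn": [0, 0, 0]}, {"translation": [-1, 0, 45], "turn": [0, 0, 0]}, {"translation": [-1, 0, 55], "turn": [0, 0, 0]}, {"translation": [-1, 0, 65], "turn": [0, 0, 0]}, {"translation": [-1, 0, 75], "turn": [0, 0, 0]}, {"translation": [-1, 0, 83], "turn": [0, 0, 0]}, {"translation": [-1, 0, 90], "turn": [0, 0, 0]}, {"translation": [-1, 0, 90], "turn": [0, 0, 0]}]}}

```text
clock: 3.98
position: [0.4899, -0.1596, 0.1155]
ee_rot: [-2.15, -2.288, 0.002]
force: [-0.5, 1.0, 0.4]
width: 0.551
```

{"op": "jog_arm", "data": {"commands": [{"translation": [0, 0, 0], "turn": [0, 0, 0]}, {"translation": [0, 0, 0], "turn": [0, 0, 0]}, {"translation": [0, 0, 0], "turn": [0, 0, 0]}, {"translation": [0, 0, 0], "turn": [0, 0, 0]}, {"translation": [0, 0, 0], "turn": [0, 0, 0]}, {"translation": [0, 0, 0], "turn": [0, 0, 0]}, {"translation": [0, 0, 0], "turn": [0, 0, 0]}, {"translation": [0, 0, 0], "turn": [0, 0, 0]}], "claw": 1, "grip_force": 40}}

```text
clock: 4.65
position: [0.4909, -0.1599, 0.1171]
ee_rot: [2.151, 2.289, 0.001]
force: [0.7, 0.5, 4.7]
width: 0.324
```

Closed on 29.8 mm, which matches the head. I lift.

{"op": "jog_arm", "data": {"commands": [{"translation": [0, 0, -8], "turn": [0, 0, 0]}, {"translation": [0, 0, -18], "turn": [0, 0, 0]}, {"translation": [0, 0, -30], "turn": [0, 0, 0]}, {"translation": [0, 0, -45], "turn": [0, 0, 0]}, {"translation": [0, 0, -60], "turn": [0, 0, 0]}, {"translation": [0, 0, -75], "turn": [0, 0, 0]}, {"translation": [0, 0, -90], "turn": [0, 0, 0]}, {"translation": [0, 0, -105], "turn": [0, 0, 0]}, {"translation": [0, 0, -120], "turn": [0, 0, 0]}, {"translation": [0, 0, -130], "turn": [0, 0, 0]}, {"translation": [0, 0, -130], "turn": [0, 0, 0]}]}}

```text
clock: 5.57
position: [0.4911, -0.1602, 0.249]
ee_rot: [2.15, 2.287, 0.003]
force: [0.4, 0.6, -2.2]
width: 0.326
```

{"op": "jog_arm", "data": {"commands": [{"translation": [10, 1, 0], "turn": [0, 0, 0.06]}, {"translation": [28, 2, 0], "turn": [0, 0, 0.16]}, {"translation": [46, 4, 0], "turn": [0, 0, 0.26]}, {"translation": [64, 5, 0], "turn": [0, 0, 0.36]}, {"translation": [82, 7, 0], "turn": [0, 0, 0.46]}, {"translation": [100, 8, 0], "turn": [0, 0, 0.56]}, {"translation": [118, 10, 0], "turn": [0, 0, 0.66]}, {"translation": [136, 12, 0], "turn": [0, 0, 0.76]}, {"translation": [154, 13, 0], "turn": [0, 0, 0.86]}, {"translation": [172, 15, 0], "turn": [0, 0, 0.96]}, {"translation": [185, 16, 0], "turn": [0, 0, 1.05]}, {"translation": [190, 16, 0], "turn": [0, 0, 1.1]}]}}

```text
clock: 6.57
position: [0.4939, 0.0332, 0.2458]
ee_rot: [-3.031, -0.823, 0.003]
force: [1.0, -1.3, -3.8]
width: 0.32
```

{"op": "jog_arm", "data": {"commands": [{"translation": [8, -13, 0], "turn": [0, 0, 0.09]}, {"translation": [17, -27, 0], "turn": [0, 0, 0.19]}, {"translation": [26, -42, 0], "turn": [0, 0, 0.29]}, {"translation": [35, -56, 0], "turn": [0, 0, 0.39]}, {"translation": [44, -70, 0], "turn": [0, 0, 0.49]}, {"translation": [53, -85, 0], "turn": [0, 0, 0.59]}, {"translation": [62, -100, 0], "turn": [0, 0, 0.69]}, {"translation": [71, -114, 0], "turn": [0, 0, 0.79]}, {"translation": [80, -128, 0], "turn": [0, 0, 0.89]}, {"translation": [88, -141, 0], "turn": [0, 0, 0.98]}, {"translation": [92, -147, 0], "turn": [0, 0, 1.045]}, {"translation": [92, -147, 0], "turn": [0, 0, 1.045]}]}}

```text
clock: 7.57
position: [0.4983, 0.2062, 0.2456]
ee_rot: [3.038, -0.795, -0.002]
force: [-0.2, 0.5, -3.4]
width: 0.326
```

```bash
cat > look.py <<'E'
from fit import *
import sys
np.set_printoptions(precision=4,suppress=True)
k=sys.argv[1]; o=arm.observe(); print(o["position"],o["ee_rot"],o["joints"],o["force"],o["clock"])
v=[]
for n in("side","top"):
    im=arm.get_image(n); cv2.imwrite(f"pics/{n}{k}.png",im); u=proj(n,[[.499,.204,.14]])[0].astype(int)
    print(n,"crop origin",u-[25,25]); v.append(cv2.resize(im[u[1]-25:u[1]+25,u[0]-25:u[0]+25],(400,400),interpolation=cv2.INTER_CUBIC))
cv2.imwrite(f"pics/c{k}.png",np.hstack(v))
E
python3 look.py 3
```

```text
[0.4983 0.2062 0.2456] [ 3.0382 -0.7952 -0.0023] [-0.944   0.3007  0.5906  1.7895 -0.1854  1.1087 -0.8028] [-0.237   0.5374 -3.3635] 7.5667
side crop origin [221 148]
top crop origin [190 192]
```

View pics/c3.png

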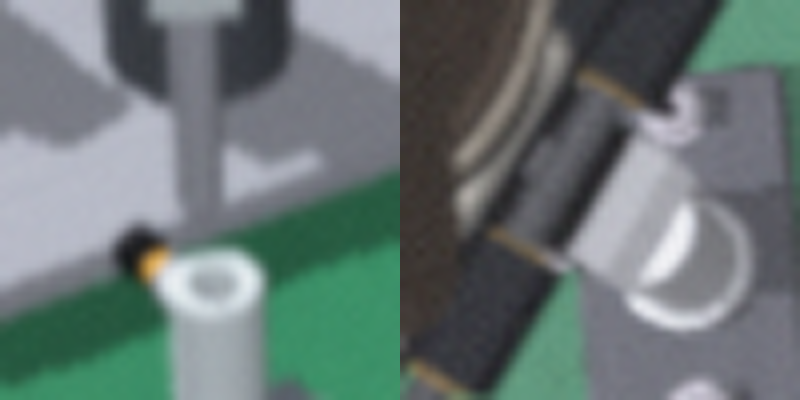

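Side crop: the foot ends at about (245.9,174.5) and the rim centre is at (247.1,183.0).

```bash
python3 - <<'E'
from fit import *
np.set_printoptions(precision=4,suppress=True)
m=atz("side",(247.1,183.0),.11); print("mouth side",m)
for z in(.140,.143,.146): print(z,atz("side",(245.9,174.3),z)-m)
print(proj("side",[[.499,.204,.143],[.499,.204,.11],[.4983,.2062,.143]]))
# measured post column: profile across post rows
im=cv2.imread("pics/side3.png").astype(int)
for r in (156,160,164,168,171,173,174,175,176): print(r,im[r,238:255].max(1))
e=cam("side")[2]; print(np.degrees(np.arctan2(.204-e[1],.499-e[0])))
E
```

```text
mouth side [0.4978 0.2015 0.11  ]
0.14 [-0.0015  0.0018  0.03  ]
0.143 [-0.0033 -0.0013  0.033 ]
0.146 [-0.005  -0.0043  0.036 ]
[[246.6119 172.9371]
 [246.9962 182.3344]
 [245.9513 172.5801]]
156 [ 65  66  66  79 113 125 132 133 128 116  84  67  62  65  62  60  58]
160 [169 149 118 109 117 124 130 130 132 117  98  94 100 110 113 123 128]
164 [199 199 197 193 171 136 130 131 129 121 114 126 131 129 131 129 129]
168 [197 199 197 193 175 143 129 129 129 124 140 184 193 191 185 171 161]
171 [198 197 199 198 182 142 126 129 131 124 138 181 192 189 179 176 164]
173 [198 197 199 196 188 158 137 131 129 124 130 149 149 137 134 127 127]
174 [192 194 196 196 187 169 140 127 125 123 128 132 131 126 122 120 115]
175 [163 170 183 185 177 159 135 124 122 121 123 123 122 117 108 105 104]
176 [105 118 146 152 148 137 126 124 120 120 117 112 105 105  99  95  92]
60.163060665460456
```

{"op": "jog_arm", "data": {"commands": [{"translation": [1, 0, 5], "turn": [0, 0, 0]}, {"translation": [2, 0, 12], "turn": [0, 0, 0]}, {"translation": [2.5, 0, 19], "turn": [0, 0, 0]}, {"translation": [2.5, 0, 25], "turn": [0, 0, 0]}, {"translation": [2.5, 0, 27], "turn": [0, 0, 0]}, {"translation": [2.5, 0, 27], "turn": [0, 0, 0]}, {"translation": [2.5, 0, 27], "turn": [0, 0, 0]}]}}

```text
clock: 8.25
position: [0.5014, 0.2028, 0.2196]
ee_rot: [3.039, -0.796, -0.0]
force: [0.3, 0.4, -2.9]
width: 0.323
```

```bash
python3 look.py 4; python3 -c "
from h import *
for i in range(3): print(arm.observe()['position'])"
```

```text
[0.5014 0.2028 0.2196] [ 3.0389 -0.7957 -0.0002] [-0.9251  0.3286  0.5829  1.8235 -0.2061  1.0503 -0.7758] [ 0.2673  0.3611 -2.9275] 8.25
side crop origin [221 148]
top crop origin [190 192]
[0.50162673 0.20297831 0.21999901]
[0.50162673 0.20297831 0.21999901]
[0.50162673 0.20297831 0.21999901]
```

View pics/c4.png

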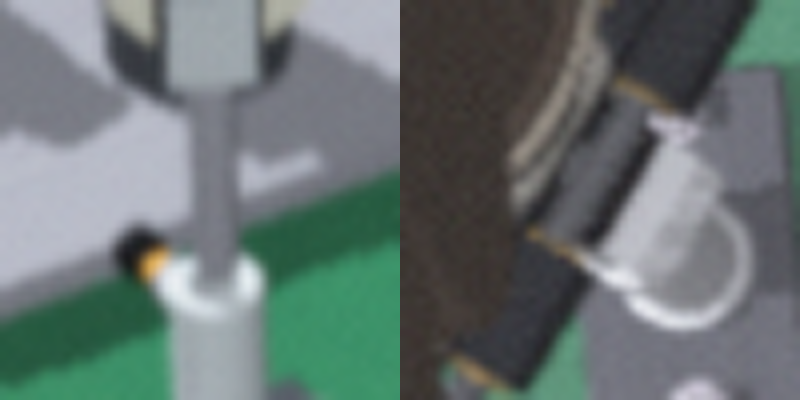

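```bash
python3 - <<'E'
from fit import *
np.set_printoptions(precision=4,suppress=True)
u=np.array([.489,.872]); w=np.array([.872,-.489]); m=np.array([.4988,.2038])
for z,a,b in [(.2436,(218.35,228.5),(227.1,215.35)),(.2176,(221.5,227.9),(230.2,215.4))]:
    A,B=atz("top",a,z)[:2],atz("top",b,z)[:2]; print(A,B,np.linalg.norm(B-A)); M=(A+B)/2-m; print("along",M@u+.033,"lat",M@w, "edge yaw",np.degrees(np.arctan2(*(B-A)[::-1])))
for dx in(-.006,-.003,0,.003): print(dx,proj("side",[[.4992+u[0]*dx,.2042+u[1]*dx,z] for z in(.118,.113)])-proj("side",[[.4992,.2042,.11]]))
im=cv2.imread("pics/side4.png").astype(int)
for r in (166,170,174,177,179,181,183,185): print(r,im[r,238:258].max(1))
E
```

```text
[0.4681 0.1811] [0.4907 0.1668] 0.02672823121366937
along -0.002522690148063729 lat -0.0022895068759534653 edge yaw -32.33028137351796
[0.4717 0.1798] [0.494  0.1649] 0.026765922262377343
along -0.0022319240555319225 lat 0.0014548047125183797 edge yaw -33.57545276638342
-0.006 [[-0.0096 -0.7707]
 [ 0.0481  0.6375]]
-0.003 [[-0.0509 -1.5107]
 [ 0.0067 -0.1029]]
0 [[-0.0921 -2.2482]
 [-0.0345 -0.8409]]
0.003 [[-0.1331 -2.9832]
 [-0.0755 -1.5763]]
166 [199 200 200 200 199 194 170 140 132 132 131 125 124 136 139 134 130 129
 133 137]
170 [200 199 199 199 199 196 179 142 131 133 132 125 142 184 194 192 186 179
 171 160]
174 [193 195 197 197 194 187 170 140 129 133 131 121 114 121 123 122 117 108
 102  99]
177 [ 54  60  84 108 125 127 127 127 129 132 129 123 105  96  94  92  89  90
  88  90]
179 [ 48  96 141 161 140 134 132 136 130 130 131 122 117 124 107  96  90  92
  89  90]
181 [101 191 220 220 220 228 223 184 142 130 130 135 169 219 204 152 105  91
  90  91]
183 [ 78 110 158 221 238 237 215 171 153 150 153 162 194 231 230 185 122 107
 117 128]
185 [ 89  91 112 166 211 229 230 219 205 197 190 187 193 201 193 154 134 140
 142 145]
```

Both cameras agree that the foot is about 1.5 mm off along tool +x and about 2.5 mm short along the lamp's x. I correct that and descend slowly.

{"op": "jog_arm", "data": {"commands": [{"translation": [-1, -1.5, 0], "turn": [0, 0, 0]}, {"translation": [-1.5, -2.5, 0], "turn": [0, 0, 0]}, {"translation": [-1.5, -2.5, 2], "turn": [0, 0, 0]}, {"translation": [-1.5, -2.5, 4], "turn": [0, 0, 0]}, {"translation": [-1.5, -2.5, 6], "turn": [0, 0, 0]}, {"translation": [-1.5, -2.5, 8], "turn": [0, 0, 0]}, {"translation": [-1.5, -2.5, 9], "turn": [0, 0, 0]}, {"translation": [-1.5, -2.5, 10], "turn": [0, 0, 0]}, {"translation": [-1.5, -2.5, 10], "turn": [0, 0, 0]}]}}

```text
clock: 9.1
position: [0.5012, 0.2058, 0.2095]
ee_rot: [3.039, -0.796, -0.0]
force: [-0.3, -0.6, -2.7]
width: 0.327
```

{"op": "jog_arm", "data": {"commands": [{"translation": [0, 0, 1], "turn": [0, 0, 0]}, {"translation": [0, 0, 2], "turn": [0, 0, 0]}, {"translation": [0, 0, 3], "turn": [0, 0, 0]}, {"translation": [0, 0, 4], "turn": [0, 0, 0]}, {"translation": [0, 0, 5], "turn": [0, 0, 0]}, {"translation": [0, 0, 5], "turn": [0, 0, 0]}]}}

```text
clock: 9.6
position: [0.5021, 0.2063, 0.205]
ee_rot: [-3.038, 0.795, -0.002]
force: [2.0, 2.1, -0.5]
width: 0.322
```

Light contact on the rim pushes the post toward +u. I shift 1 mm that way and go on.

{"op": "jog_arm", "data": {"commands": [{"translation": [0.3, -0.6, 0], "turn": [0, 0, 0]}, {"translation": [0.4, -1.2, 0], "turn": [0, 0, 0]}, {"translation": [0.4, -1.2, 1], "turn": [0, 0, 0]}, {"translation": [0.4, -1.2, 2], "turn": [0, 0, 0]}, {"translation": [0.4, -1.2, 2.5], "turn": [0, 0, 0]}, {"translation": [0.4, -1.2, 2.5], "turn": [0, 0, 0]}]}}

```text
clock: 10.1
position: [0.5024, 0.2068, 0.2021]
ee_rot: [-3.039, 0.796, -0.0]
force: [3.6, 0.7, -2.8]
width: 0.323
```

{"op": "jog_arm", "data": {"commands": [{"translation": [0.8, -0.5, 0], "turn": [0, 0, 0]}, {"translation": [0.8, -0.5, 1], "turn": [0, 0, 0]}, {"translation": [0.8, -0.5, 2], "turn": [0, 0, 0]}, {"translation": [0.8, -0.5, 3], "turn": [0, 0, 0]}, {"translation": [0.8, -0.5, 4], "turn": [0, 0, 0]}, {"translation": [0.8, -0.5, 4], "turn": [0, 0, 0]}]}}

```text
clock: 10.6
position: [0.503, 0.2066, 0.1979]
ee_rot: [3.039, -0.796, -0.001]
force: [1.8, 1.9, -3.1]
width: 0.327
```

{"op": "jog_arm", "data": {"commands": [{"translation": [0.4, -0.5, 1], "turn": [0, 0, 0]}, {"translation": [0.4, -0.5, 2], "turn": [0, 0, 0]}, {"translation": [0.4, -0.5, 3], "turn": [0, 0, 0]}, {"translation": [0.4, -0.5, 4], "turn": [0, 0, 0]}, {"translation": [0.4, -0.5, 4], "turn": [0, 0, 0]}]}}

```text
clock: 11.02
position: [0.5038, 0.2067, 0.1944]
ee_rot: [3.039, -0.796, -0.0]
force: [-0.6, -1.4, -0.3]
width: 0.323
```

Centred, and the plunger contact is beginning (fz +2.4). I continue in small steps.

{"op": "jog_arm", "data": {"commands": [{"translation": [0, 0, 1], "turn": [0, 0, 0]}, {"translation": [0, 0, 2], "turn": [0, 0, 0]}, {"translation": [0, 0, 3], "turn": [0, 0, 0]}, {"translation": [0, 0, 4], "turn": [0, 0, 0]}, {"translation": [0, 0, 4], "turn": [0, 0, 0]}]}}

```text
clock: 11.43
position: [0.504, 0.2067, 0.1904]
ee_rot: [-3.039, 0.796, -0.001]
force: [0.2, -0.6, 3.4]
width: 0.322
```

{"op": "jog_arm", "data": {"commands": [{"translation": [0, 0, 1], "turn": [0, 0, 0]}, {"translation": [0, 0, 2], "turn": [0, 0, 0]}, {"translation": [0, 0, 3], "turn": [0, 0, 0]}, {"translation": [0, 0, 4], "turn": [0, 0, 0]}, {"translation": [0, 0, 4], "turn": [0, 0, 0]}]}}

```text
clock: 11.85
position: [0.5038, 0.2067, 0.1857]
ee_rot: [3.039, -0.796, 0.0]
force: [2.0, -1.2, -4.0]
width: 0.323
```

{"op": "jog_arm", "data": {"commands": [{"translation": [0, 0, 1], "turn": [0, 0, 0]}, {"translation": [0, 0, 2], "turn": [0, 0, 0]}, {"translation": [0, 0, 3], "turn": [0, 0, 0]}, {"translation": [0, 0, 4], "turn": [0, 0, 0]}]}}

```text
clock: 12.18
position: [0.5039, 0.2068, 0.1822]
ee_rot: [-3.039, 0.796, -0.0]
force: [0.8, -2.1, 3.7]
width: 0.325
```

The plunger is passed and the drag reads about 6 N. Now I feel for the stop in 2 mm steps.

{"op": "jog_arm", "data": {"commands": [{"translation": [0, 0, 0.7], "turn": [0, 0, 0]}, {"translation": [0, 0, 1.4], "turn": [0, 0, 0]}, {"translation": [0, 0, 2], "turn": [0, 0, 0]}]}}

```text
clock: 12.43
position: [0.5039, 0.2069, 0.1802]
ee_rot: [3.039, -0.796, 0.0]
force: [1.7, -2.0, 1.5]
width: 0.326
```

{"op": "jog_arm", "data": {"commands": [{"translation": [0, 0, 0.7], "turn": [0, 0, 0]}, {"translation": [0, 0, 1.4], "turn": [0, 0, 0]}, {"translation": [0, 0, 2], "turn": [0, 0, 0]}]}}

```text
clock: 12.68
position: [0.5039, 0.2068, 0.1781]
ee_rot: [3.039, -0.796, 0.0]
force: [1.5, -2.9, 4.5]
width: 0.324
```

{"op": "jog_arm", "data": {"commands": [{"translation": [0, 0, 0.8], "turn": [0, 0, 0]}, {"translation": [0, 0, 1.6], "turn": [0, 0, 0]}, {"translation": [0, 0, 2.5], "turn": [0, 0, 0]}]}}

```text
clock: 12.93
position: [0.5038, 0.2069, 0.1757]
ee_rot: [3.039, -0.796, 0.0]
force: [-0.1, -2.8, 0.6]
width: 0.323
```

{"op": "jog_arm", "data": {"commands": [{"translation": [0, 0, 0.8], "turn": [0, 0, 0]}, {"translation": [0, 0, 1.6], "turn": [0, 0, 0]}, {"translation": [0, 0, 2.5], "turn": [0, 0, 0]}]}}

```text
clock: 13.18
position: [0.5038, 0.2069, 0.1731]
ee_rot: [3.039, -0.796, -0.0]
force: [1.8, -3.3, 1.2]
width: 0.323
```

{"op": "jog_arm", "data": {"commands": [{"translation": [0, 0, 0.8], "turn": [0, 0, 0]}, {"translation": [0, 0, 1.6], "turn": [0, 0, 0]}, {"translation": [0, 0, 2.5], "turn": [0, 0, 0]}]}}

```text
clock: 13.43
position: [0.5038, 0.2069, 0.1706]
ee_rot: [3.039, -0.796, 0.0]
force: [1.7, -3.1, 2.2]
width: 0.324
```

{"op": "jog_arm", "data": {"commands": [{"translation": [0, 0, 0.8], "turn": [0, 0, 0]}, {"translation": [0, 0, 1.6], "turn": [0, 0, 0]}, {"translation": [0, 0, 2.5], "turn": [0, 0, 0]}]}}

```text
clock: 13.68
position: [0.5038, 0.2069, 0.1681]
ee_rot: [3.039, -0.796, -0.0]
force: [1.7, -3.8, 3.6]
width: 0.328
```

{"op": "jog_arm", "data": {"commands": [{"translation": [0, 0, 0.8], "turn": [0, 0, 0]}, {"translation": [0, 0, 1.6], "turn": [0, 0, 0]}, {"translation": [0, 0, 2.4], "turn": [0, 0, 0]}]}}

```text
clock: 13.93
position: [0.5041, 0.2073, 0.1665]
ee_rot: [-3.038, 0.795, -0.0]
force: [-2.7, -2.1, 18.5]
width: 0.324
```

The stop is felt: fz jumped to 18.5 N and the TCP stalled, which is about 15 N on the stop. I ease off, then open partway.

{"op": "jog_arm", "data": {"commands": [{"translation": [0, 0, -0.5], "turn": [0, 0, 0]}, {"translation": [0, 0, -0.5], "turn": [0, 0, 0]}]}}

```text
clock: 14.1
position: [0.5039, 0.2072, 0.1666]
ee_rot: [-3.039, 0.795, -0.0]
force: [0.0, -4.3, 6.5]
width: 0.321
```

{"op": "jog_arm", "data": {"commands": [{"translation": [0, 0, 0], "turn": [0, 0, 0]}, {"translation": [0, 0, 0], "turn": [0, 0, 0]}, {"translation": [0, 0, 0], "turn": [0, 0, 0]}, {"translation": [0, 0, 0], "turn": [0, 0, 0]}, {"translation": [0, 0, 0], "turn": [0, 0, 0]}, {"translation": [0, 0, 0], "turn": [0, 0, 0]}], "claw": -0.2}}

```text
clock: 14.6
position: [0.5036, 0.2072, 0.1662]
ee_rot: [-3.039, 0.795, 0.0]
force: [0.5, -0.1, 0.4]
width: 0.597
```

{"op": "jog_arm", "data": {"commands": [{"translation": [0, 0, -5], "turn": [0, 0, 0]}, {"translation": [0, 0, -15], "turn": [0, 0, 0]}, {"translation": [0, 0, -30], "turn": [0, 0, 0]}, {"translation": [0, 0, -50], "turn": [0, 0, 0]}, {"translation": [0, 0, -70], "turn": [0, 0, 0]}, {"translation": [0, 0, -90], "turn": [0, 0, 0]}, {"translation": [0, 20, -110], "turn": [0, 0, 0]}, {"translation": [0, 50, -120], "turn": [0, 0, 0]}, {"translation": [0, 85, -120], "turn": [0, 0, 0]}, {"translation": [0, 120, -120], "turn": [0, 0, 0]}, {"translation": [0, 150, -120], "turn": [0, 0, 0]}, {"translation": [0, 150, -120], "turn": [0, 0, 0]}]}}

```text
clock: 15.6
position: [0.4281, 0.0706, 0.2873]
ee_rot: [-3.036, 0.805, 0.001]
force: [0.2, -0.4, 0.2]
width: 0.602
```

```bash
sed -i 's/,\.14\]\]/,.17]]/; s/\[25,25\]/[40,40]/; s/u\[1\]-25:u\[1\]+25,u\[0\]-25:u\[0\]+25/u[1]-40:u[1]+40,u[0]-40:u[0]+40/' look.py; python3 look.py 5
python3 - <<'E'
from fit import *
np.set_printoptions(precision=4,suppress=True)
for q in("head","lamp","pipe"):
    r={n:arm.landmark_of(n,q) for n in("side","top")}
    for n in r: print(q,n,[(np.round(k["at"],1),round(k["confidence"],2)) for k in r[n][:2]])
    if r["side"] and r["top"]: print(tri(("side",r["side"][0]["at"]),("top",r["top"][0]["at"])))
E
```

```text
[0.4281 0.0706 0.2873] [-3.0355  0.8052  0.0013] [-0.9036  0.0423  0.6592  1.9512 -0.0297  1.1574 -0.7514] [ 0.2458 -0.3815  0.2493] 15.6
side crop origin [206 125]
top crop origin [172 175]
head side [(array([245.7, 162.8]), 0.77)]
head top []
lamp side [(array([247.2, 198.1]), 0.86)]
lamp top [(array([418.9, 233.3]), 0.56)]
(array([ 0.3948, -0.094 ,  0.365 ]), np.float64(0.12167574317397846))
pipe side [(array([244.6, 151.9]), 0.68)]
pipe top [(array([131.2, 165.5]), 0.77)]
(array([0.6346, 0.4378, 0.0043]), np.float64(0.010183002062977328))
```

View pics/c5.png

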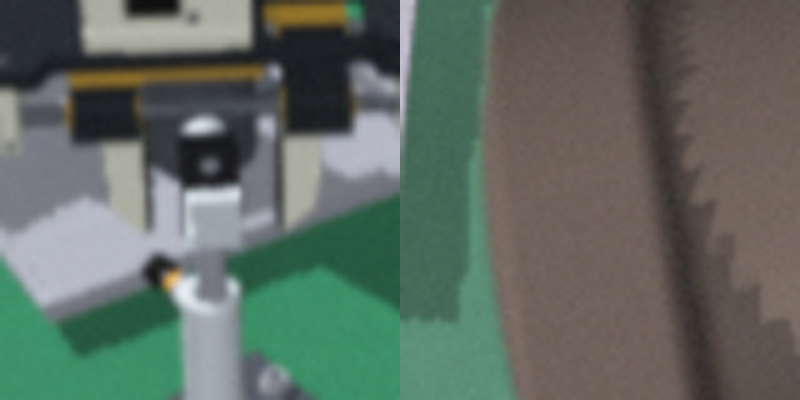

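The lamp stands in the holder with its fins towards the side camera and its barrel away towards the pipe. I clear the arm from the top view for a last check.

{"op": "jog_arm", "data": {"commands": [{"translation": [10, 25, 0], "turn": [0, 0, 0]}, {"translation": [20, 55, 0], "turn": [0, 0, 0]}, {"translation": [32, 85, 0], "turn": [0, 0, 0]}, {"translation": [44, 115, 0], "turn": [0, 0, 0]}, {"translation": [56, 145, 0], "turn": [0, 0, 0]}, {"translation": [68, 175, 0], "turn": [0, 0, 0]}, {"translation": [78, 200, 0], "turn": [0, 0, 0]}, {"translation": [80, 206, 0], "turn": [0, 0, 0]}, {"translation": [80, 206, 0], "turn": [0, 0, 0]}, {"translation": [80, 206, 0], "turn": [0, 0, 0]}]}}

```text
clock: 16.83
position: [0.3994, -0.1419, 0.2862]
ee_rot: [3.039, -0.796, -0.001]
force: [0.3, -0.2, -0.5]
width: 0.603
```

```bash
python3 look.py 6
```

```text
[ 0.3994 -0.1419  0.2862] [ 3.0389 -0.7957 -0.0005] [-0.6469  0.008   0.9001  1.9826 -0.0066  1.1543 -0.2562] [ 0.3403 -0.1512 -0.5207] 16.8333
side crop origin [206 125]
top crop origin [172 175]
```

View pics/c6.png

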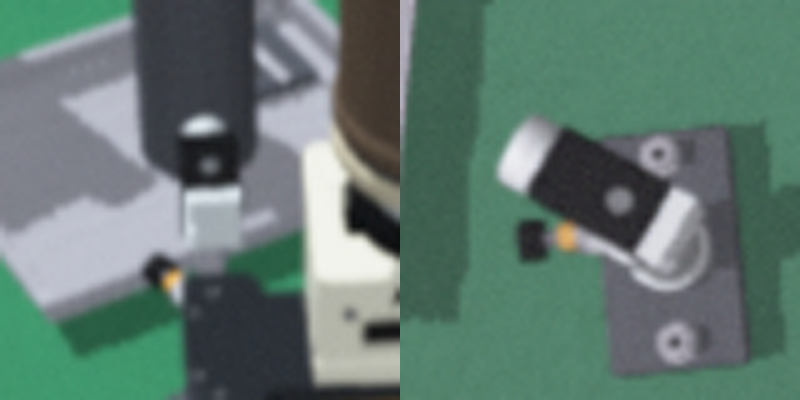

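Top crop: the barrel points up and to the left, towards the pipe. The top edges of the black box run (672,190)→(560,125) and (638,250)→(530,190).

```bash
python3 - <<'E'
from fit import *
np.set_printoptions(precision=4,suppress=True)
c=lambda x,y:(172+(x-400)/5-.4,175+y/5-.4)
C=[atz("top",c(*p),.2005)[:2] for p in((672,190),(560,125),(638,250),(530,190))]
ctr=sum(C)/4; print("centre",ctr,np.linalg.norm(C[0]-C[1]),np.linalg.norm(C[0]-C[2]))
for a,b in((0,1),(2,3)):
    d=C[b]-C[a]; print("yaw",np.degrees(np.arctan2(d[1],d[0])))
d=(C[1]-C[0])+(C[3]-C[2]); a=np.arctan2(d[1],d[0])
for P in([.6293,.4326],[.626,.433],[.6346,.4378]):
    for o in (ctr,np.array([.499,.204])): 
        v=np.array(P)-o; print(P,"y of pipe",-np.sin(a)*v[0]+np.cos(a)*v[1],"bearing",np.degrees(np.arctan2(v[1],v[0])))
E
```

```text
centre [0.5015 0.2014] 0.048010377631729044 0.02489466991680388
yaw 60.581276492348586
yaw 61.85997093967612
[0.6293, 0.4326] y of pipe -0.0006261485234407699 bearing 61.068443699429224
[0.6293, 0.4326] y of pipe -0.0040733470616825945 bearing 60.31723817192063
[0.626, 0.433] y of pipe 0.0024584567225217208 bearing 61.73992440950697
[0.626, 0.433] y of pipe -0.0009887418157201178 bearing 60.987900180598395
[0.6346, 0.4378] y of pipe -0.002765981164232073 bearing 60.6201016815204
[0.6346, 0.4378] y of pipe -0.006213179702473884 bearing 59.88700035705102
```

The lamp's axis passes within about 6 mm of the pipe's axis and the arm is clear, so I hand in.

```bash
python3 -c "
from cell import arm
print(arm.sign_off())"
```

```text
the job is handed in; nothing more can be done
None
```

The UV lamp is in the post holder, pushed past the plunger and down onto the depth stop, pointing at the pipe. I let go of it, moved the arm clear and handed in at about 17 s of the 58 s allowed. No verdict was reported.

- **Depth stop:** Drag read about 3 to 7 N after the plunger. About 45 mm below the rim the measured force jumped to 18.5 N and the arm stalled, which I put at about 15 N on the stop, under the 30 N limit. I eased off 0.5 mm before opening the fingers. The 45 mm comes from the arm's readings and assumes the foot started at the bottom of the rack socket; I could not see the foot itself.
- **Aim:** In the last pictures the lamp's heading is about 61°. Its axis passes within about 6 mm of the pipe's axis by every estimate (limit 30 mm), with the lens towards the pipe. The lamp looks upright and at rest.
- **Disagreements:**
  - The arm read the bore about 4–5 mm away from where the cameras put it, so I centred the post by touch.
  - On the final check, one "lamp" detection in the top view was false and I ignored it.
  - The pipe estimates differ by up to about 9 mm.
- **Bystanders:** I felt no contact with them, but I did not measure their positions again at the end.

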